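# Open the accessory case and put the specimen clamp away

## Robot

A 7-joint arm with a two-finger parallel gripper is mounted at the origin on the work surface. World frame = base frame: x ahead of the robot, y to its left, z up, the work surface at z = 0. Lengths are in mm, angles in rad, forces in N, time in s.
With the tool pointing down it reaches from about 400 to 875 mm from the base axis. Payload 19.3 kg.
Tool frame: the origin (TCP) lies at the very end of the fingers, on their centre line; the grasp point (between the pads) lies 19 mm behind it (grip_point_offset is the z of the grasp point in the tool frame, in mm); z points along the fingers, y is the line along which they close (so a half turn about z gives the same grasp; the last joint's range is limited). The gripper opens to 85 mm and grips with 20 to 120 N. Pads are 22 mm wide; open, the fingers measure 114 mm over their backs; the gripper's body (76 mm by 85 mm) begins 54 mm behind the grasp point. The pads swing forward as they close: fully open they stand 13 mm farther back than shut.
Start: joints at [1.102, 0.521, -0.036, 1.599, 0.021, 1.021, -0.113], TCP at [242.668, -575.958, 231.291] pointing down, gripper open.
Joint ranges: [-2.91, 2.91], [-0.3, 2.13], [-1.5, 1.42], [0.17, 2.43], [-1.26, 4.41], [0.16, 1.93], [-2.52, 2.52]. Speed limits (rad/s): [1.89, 1.89, 2.39, 2.39, 3.01, 3.01, 3.01].

## Interface

Orientations are given as a 3x3 rotation matrix whose columns are the frame's x, y, z axes.
In Python, from workcell import movep, movel, goto_joints, open_gripper, clamp, wait, inverse_kinematics, read_state, camera, PlanningError, finish_job, grip_point_offset gives the robot as it stands. Calls block until the motion is done:
- movep(position, orientation): joint-space move of the TCP to a pose.
- movel(position, frame=None, max_speed=150, guard=None): straight line of the TCP; frame=None keeps the orientation; max_speed is the mean speed in mm/s. With guard (N) it stops when the force on the tool has changed by that much, and returns True; else False.
- goto_joints(angles): joint-space move.
- open_gripper() and clamp(): open the fingers fully, or close them until they stop; the grip force is fixed at half the most.
- wait(seconds).
- inverse_kinematics(position, orientation): joint angles nearest the present ones, or None.
- read_state(): the state.
- camera(name): name is "scene" or "top"; returns a dict with "image" (384x512x3 uint8, blue, green, red), "range_z" (384x512 float32, mm along the optical axis (not along the pixel's ray), 0 where there is no reading), "fx", "fy", "cx", "cy" (pixels), "dist_coeffs" ([k1, k2, p1, p2, k3] as OpenCV has them; the pictures are not rectified), "cam_to_world" (4x4, takes a point from camera to world coordinates). Camera axes: x right, y up, looking along -z (the intrinsics and any distortion apply to the point x, -y, -z); pixel columns grow to the right and rows downward; lengths in mm; the calibration is good to about 2 mm. A picture is of the moment at which its call begins.
A pose or a line that the arm cannot do raises PlanningError and nothing moves.
- finish_job(): hands the job in; it is judged then, once.
The state is a dict: "time": time; "qpos": joint angles; "qvel": joint speeds; "joint_efforts": joint torques, N m; "eef_pos": TCP position; "tool_rot": TCP orientation; "ft_force": force on the tool from outside, world axes, zero at the start; "torque": the same for the moment, N m; "finger_gap": finger opening in mm; "gripper_force": force on a finger pad.
Only numpy, scipy, OpenCV 4.12 (cv2) and the standard library are available. Lean on these libraries where they do the work, as an engineer would, in place of code of your own. Each camera call takes 0.05 s, during which the arm holds its last target. There are 200 camera calls.

## Task

Lift the lid of the grey accessory case by its bar handle, without letting it fall or fly, and press it back until it leans fully on its stop, minding the riser shelf above the hinge. Then set the aluminium specimen clamp down upright in the empty bay of the case, not dropping it; leave the lid back on its stop and everything else where it is.

Things in the scene. Friction and masses are not known exactly. Their poses are not given: they have to be found in the camera images.
- case: grey plastic case fixed to the bench, outside 120 (x) by 210 (y) by 60 mm, walls and floor 4 mm; origin at the centre of its underside; x points from the front to the hinge side, z up. A 4 mm divider along x halves it into two bays, each about 112 by 99 mm, centred at y = +52 and -52 mm; bay floor 4 mm above the bench. Which bay is empty varies
- lid (a joint): angle of the case's lid about the hinge: 0 = shut, grows as it opens; its largest value, some 8 to 10 degrees past upright, is where the lid leans hard on its stop. Lid 120 by 210 by 8 mm, 0.3 kg, stiff hinge: let go below about 70 degrees it falls shut, near upright it stays where it is left, so it must be pressed back until the stop is felt
- lid_hinge (a point): point on the hinge axis, mid-width: 60 mm behind the case's centre and 62 mm above the bench. It turns with the lid: when shut its x axis points like the case's; the hinge axis is its y axis
- lid_handle (a point): middle of the lid's handle: a round steel bar 10 mm thick, 100 mm long, parallel to the hinge, on two arms that hold it 40 mm in front of the lid's front edge. 160 mm from the hinge axis; shut, 66 mm above the bench; open, about 220 mm. It turns with the lid; the round bar can pivot between the fingers
- riser: white shelf fixed behind the case, parallel to it: board 130 (x) by 280 (y) mm, solid from 275 to 335 mm above the bench, goods 45 mm tall on it, side panels 12 mm thick at y = +-134, x = 40 to 130 mm. Origin on the bench below the middle of the front edge, x to the back. The edge is about 48 mm behind the hinge axis: a gripper holding the handle pointing straight down strikes it before the stop
- mat: thin black rubber mat 90 by 80 by 2 mm fixed in the middle of the floor of the empty bay; origin at the centre of its underside; x as the case's. The clamp goes here. The riser also leaves little room straight above the bays: a tool leaning away from the riser (towards the case's front) keeps clear
- clamp: specimen clamp, 0.18 kg: aluminium block 50 (x) by 36 (y) by 26 mm, with two jaw strips 12 mm higher on top (38 mm tall, 28 mm over the strips) and a small black-tipped lever at its +x end reaching to x = 55 mm and 41 mm high. Origin at the centre of its underside. Grip it across y
- holder: round steel stub, 52 mm across and 40 mm tall, standing in the middle of the bay that is taken; origin at the centre of its underside; to be left there
- cassette_a: white tissue cassette 40 by 28 by 7 mm lying on the bench, origin at its underside; bystander
- cassette_b: another such cassette; bystander
- brush: small brush 160 mm long lying along its x axis; bystander
- jar: closed glass jar 60 mm across, 85 mm tall; bystander
- beaker: glass beaker 70 mm across, 90 mm tall; bystander
- dispenser: blade dispenser 75 by 30 by 19 mm; bystander
- slidebox: white slide box 90 by 110 by 35 mm; bystander
There are look-alikes about, which are no part of the job. Of the things that look like the clamp, take the one that is farthest from the robot's base at the start.

How it is judged:
By the outcome, as a careful person would: the job done as asked, in the order asked, and still so for the second after the job is handed in, with the robot touching nothing.
It also fails if it takes over 58 s, if anything falls off the work surface, if the arm or the gripper's body presses on something with over 40 N, if the wrist force passes 120 N, or if a joint passes its speed limit or range.

## Working session

There is one attempt and no reset: what is moved stays moved. The work goes in short steps, each a Python script; the robot and the scene stay as the last script left them, time stands still between calls to the robot, and variables do not carry over. Pictures are saved under pics/ and viewed, at most 10 in all, crops included, and the job is handed in when it is done.

```bash
mkdir -p pics; ls; cat > h.py <<'E'
import numpy as np, cv2
from workcell import *
def cloud(c):
    h,w=c["range_z"].shape
    u,v=np.meshgrid(np.arange(w),np.arange(h))
    K=np.array([[c["fx"],0,c["cx"]],[0,c["fy"],c["cy"]],[0,0,1]])
    p=cv2.undistortPoints(np.stack([u,v],-1).reshape(-1,1,2).astype(np.float64),K,np.array(c["dist_coeffs"],float)).reshape(h,w,2)
    z=c["range_z"].astype(float)
    P=np.stack([p[...,0]*z,-p[...,1]*z,-z],-1)
    T=np.array(c["cam_to_world"])
    W=P@T[:3,:3].T+T[:3,3]
    W[z==0]=np.nan
    return W
E
python3 - <<'E'
from h import *
import pickle
for n in("scene","top"):
    c=camera(n); pickle.dump(c,open(n+"0.pkl","wb")); cv2.imwrite(f"pics/{n}0.png",cv2.resize(c["image"],(800,600),interpolation=cv2.INTER_CUBIC))
    print(n,np.round(c["cam_to_world"],2).tolist(),c["fx"],c["dist_coeffs"],(c["range_z"]==0).mean())
s=read_state();print(s["time"],s["tool_rot"],s["ft_force"],s["finger_gap"],grip_point_offset)
E
```

```text
pics
scene [[0.15, -0.77, 0.62, 1054.64], [0.99, 0.12, -0.08, -80.44], [-0.01, 0.62, 0.78, 776.67], [0.0, 0.0, 0.0, 1.0]] 349.7882158916417 [0.02511999 0.         0.         0.         0.        ] 0.004007975260416667
top [[0.0, 0.99, -0.16, 230.35], [-1.0, 0.01, 0.02, 22.04], [0.02, 0.16, 0.99, 1568.43], [0.0, 0.0, 0.0, 1.0]] 485.26856301619586 [-0.2061142  0.         0.         0.         0.       ] 0.004069010416666667
0.1 [[ 9.21534483e-01  3.88296288e-01 -4.35271924e-04]
 [ 3.88296526e-01 -9.21534086e-01  8.58674127e-04]
 [-6.76979388e-05 -9.60312393e-04 -9.99999537e-01]] [-0.26718971  0.36072302  0.38248078] 85.26695986352206 -18.700000000000003
```

View pics/scene0.png

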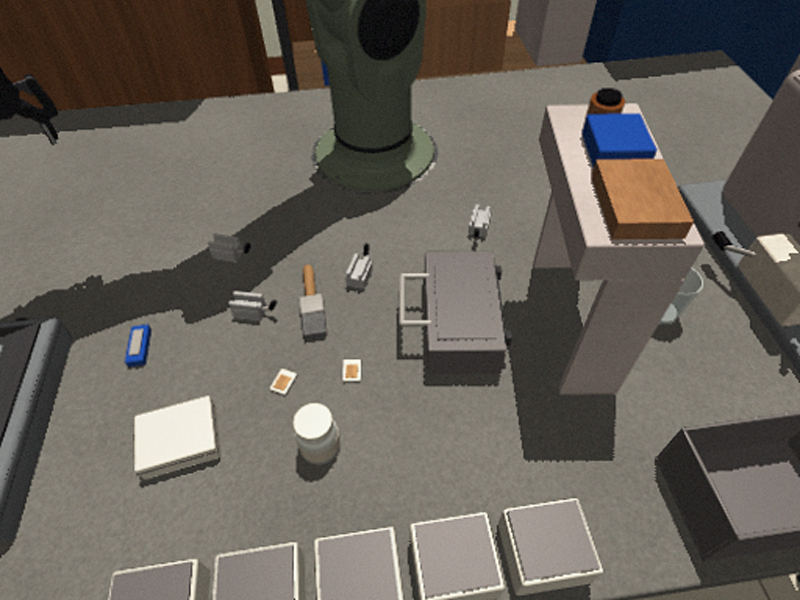

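View pics/top0.png

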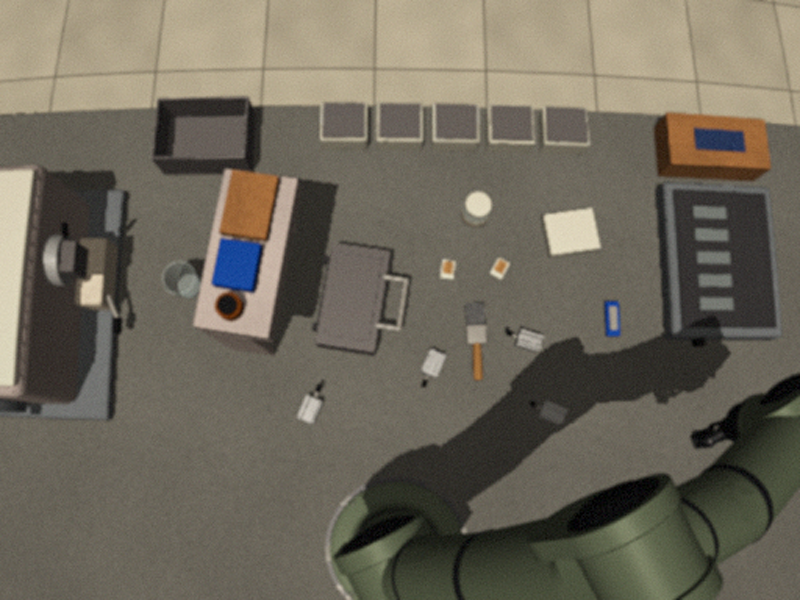

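The scene view has the case at about (465,315), its handle at (413,300) and the riser to its right at (620,200). There are four clamp-like objects, at (358,268), (250,305), (480,222) and (228,247). In the top view they are at (433,362), (530,338), (312,408) and (552,411). The handle is at top (397,302), and the base is near (400,545).

```bash
python3 - <<'E'
from h import *
import pickle
c=pickle.load(open("top0.pkl","rb"));W=cloud(c)
s=512/800
for n,(u,v) in dict(c1=(433,362),c2=(530,338),c3=(312,408),c4=(552,411)).items():
    u0,v0=int(u*s),int(v*s); R=18
    P=W[v0-R:v0+R,u0-R:u0+R]; Z=P[...,2]
    m=((Z>14)&(Z<60)).astype(np.uint8)
    k,l,st,ce=cv2.connectedComponentsWithStats(m)
    i=1+np.argmax(st[1:,4]); Q=P[l==i]
    r=cv2.minAreaRect(Q[:,:2].astype(np.float32))
    print(n,Q.mean(0).round(1),np.hypot(*Q.mean(0)[:2]).round(1),r,len(Q),np.percentile(Q[:,2],[10,50,90]).round(1))
# floor level, case lid, riser
Z=W[...,2]
print("floor",np.nanmedian(W[200:215,240:260,2]))
def rect(lo,hi,box):
    u0,u1,v0,v1=[int(a*s) for a in box]
    P=W[v0:v1,u0:u1]; m=((P[...,2]>lo)&(P[...,2]<hi)).astype(np.uint8)
    k,l,st,ce=cv2.connectedComponentsWithStats(m);i=1+np.argmax(st[1:,4]);Q=P[l==i]
    r=cv2.minAreaRect(Q[:,:2].astype(np.float32)); print(r,len(Q),np.median(Q[:,2]),Q.mean(0)); return Q
rect(57,80,(305,420,230,365))
rect(57,80,(305,391,230,365))
rect(320,345,(185,305,160,355))
rect(320,400,(185,305,160,355))
for n in("top","scene"):
    im=pickle.load(open(n+"0.pkl","rb"))["image"]
    if n=="top": a=cv2.resize(im[190:280,185:370],None,fx=4,fy=4,interpolation=cv2.INTER_CUBIC)
    else: a=cv2.resize(im[125:215,130:330],None,fx=4,fy=4,interpolation=cv2.INTER_CUBIC)
    cv2.imwrite(f"pics/{n}c.png",a if n=="top" else a[:600,:800])
E
```

```text
c1 [374.6 -71.   30.1] 381.3 ((365.5381774902344, -67.01342010498047), (35.90716552734375, 77.92352294921875), 66.55223846435547) 202 [21.7 29.  39.5]
c2 [ 428.  -269.3   30.5] 505.6 ((431.3329772949219, -260.18634033203125), (81.04765319824219, 37.24929428100586), 75.94889831542969) 204 [21.7 29.6 39.9]
c3 [285.7 174.3  29.8] 334.7 ((295.6463623046875, 171.29788208007812), (36.37039566040039, 79.4741439819336), 69.14968872070312) 209 [21.4 28.1 38.7]
c4 [ 278.9 -315.6   30.3] 421.2 ((283.04266357421875, -308.49151611328125), (76.91091918945312, 36.559417724609375), 68.35074615478516) 205 [21.8 28.7 40.1]
floor 3.6374378512450676
((506.2471008300781, 73.49641418457031), (174.9468536376953, 212.5988006591797), 81.6361312866211) 2736 71.22923621998575 [505.27517738  86.09698265  71.01462205]
((507.8001403808594, 84.06624603271484), (153.55931091308594, 212.61141967773438), 81.64563751220703) 2590 71.3456589003456 [505.65406894  91.21280095  71.07538969]
((535.532958984375, 260.6546325683594), (133.21902465820312, 281.8451232910156), 81.79566192626953) 2698 334.81817821307084 [504.63086765 252.80244643 334.68726608]
((535.532958984375, 260.6546325683594), (133.21902465820312, 281.8451232910156), 81.79566192626953) 5125 339.2599952331743 [527.79040298 256.8372147  347.52809005]
```

View pics/topc.png

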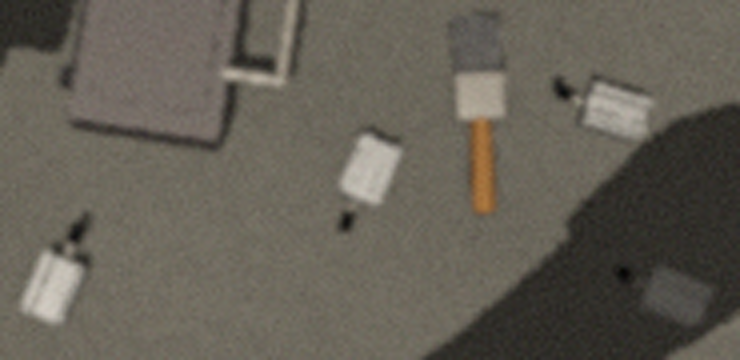

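The top crop shows four near-identical clamps. Number c2, at crop (618,108) with its lever to the upper left at (560,88), is farthest from the base at 505 mm, so that's the one to take. Next I'll refine the case frame from both views and check reachability.

```bash
cat >> h.py <<'E'
ang=np.deg2rad(81.7); cx=np.array([np.cos(ang),np.sin(ang),0]); cy=np.array([-cx[1],cx[0],0]); ez=np.array([0,0,1.])
hinge=np.array([518.3,149.8,62.]) # lid_hinge, refined below
def incase(P): d=P-hinge*[1,1,0]; return np.stack([d@cx,d@cy,d[...,2]],-1)   # rel. hinge, z abs
def w(x,y,z): return hinge*[1,1,0]+x*cx+y*cy+z*ez
def tool(yaw,lean):  # tool z leans: points (sin lean) along heading yaw, closing axis horizontal
    hd=np.array([np.cos(yaw),np.sin(yaw),0]); t=np.sin(lean)*hd-np.cos(lean)*ez
    x=np.cos(lean)*hd+np.sin(lean)*ez
    return t,np.stack([x,np.cross(t,x),t],1)
def handle_tool(a):  # fingers close in the case's xz plane
    t=np.sin(a)*cx-np.cos(a)*ez; n=np.cos(a)*cx+np.sin(a)*ez
    return t,np.stack([np.cross(n,t),n,t],1)
G=-grip_point_offset
E
python3 - <<'E'
from h import *
import pickle
for n in("top","scene"):
    c=pickle.load(open(n+"0.pkl","rb"));W=cloud(c);Q=incase(W)
    m=(Q[...,2]>50)&(Q[...,2]<90)&(abs(Q[...,1])<140)&(Q[...,0]>-190)&(Q[...,0]<25)
    L=Q[m]
    lid=L[(L[:,0]>-110)&(L[:,0]<-10)]
    print(n,"lid y",np.percentile(lid[:,1],[.5,99.5]).round(1),"z",np.median(lid[:,2]))
    for s in(-1,1):
        e=[np.percentile(lid[(lid[:,0]>a)&(lid[:,0]<a+25),1],1 if s<0 else 99).round(1) for a in(-110,-85,-60,-35)]; print(" edge",s,e)
    strip=L[abs(L[:,1])<40]; h=strip[strip[:,0]<-145]
    print(" lid front",np.percentile(strip[(strip[:,0]>-140),0],1).round(1),"handle mean",h.mean(0).round(1),len(h),np.percentile(h[:,0],[2,98]).round(1),"y ext",np.percentile(L[L[:,0]<-145,1],[1,99]))
    F=Q[(abs(Q[...,2])<8)&(Q[...,0]>-280)&(Q[...,0]<-180)&(abs(Q[...,1])<100)]; print(" bench",np.median(F[:,2]))
    r=Q[(abs(Q[...,2]-335)<8)&(Q[...,0]>20)&(Q[...,0]<220)&(abs(Q[...,1])<200)];print(" riser",np.percentile(r,[1,99],axis=0).round(1).tolist())
    B=Q[(Q[...,2]>15)&(Q[...,2]<60)&(Q[...,0]>-500)&(Q[...,0]<-200)]
    # clamp c2
    d=W[...,:2]-[427.7,-274.7]; mm=(np.hypot(*np.moveaxis(d,-1,0))<75)&(W[...,2]>14)&(W[...,2]<60)
    print(" c2",cv2.minAreaRect(W[mm][:,:2].astype(np.float32)),mm.sum())
q0=read_state()["qpos"]
for a in(35,45,60):
    t,R=handle_tool(np.deg2rad(a))
    for sgn in(1,-1):
        R2=R@np.diag([sgn,sgn,1])
        out=[]
        for th in(0,30,60,85,98):
            b=np.deg2rad(178.6-th);p=w(160*np.cos(b),0,62+160*np.sin(b))+G*t
            q=inverse_kinematics(p,R2);out.append(None if q is None else np.round(q,2).tolist())
        print(a,sgn,out)
E
```

```text
top lid y [-102.5  106.5] z 71.78795615363015
 edge -1 [np.float64(-100.3), np.float64(-101.5), np.float64(-100.8), np.float64(-101.7)]
 edge 1 [np.float64(106.0), np.float64(106.0), np.float64(106.3), np.float64(105.9)]
 lid front -119.1 handle mean [-159.8    0.5   70. ] 79 [-164.6 -155.1] y ext [-53.01260082  56.48670648]
 bench 0.23721774284638286
 riser [[46.8, -137.0, 328.4], [176.7, 138.4, 341.3]]
 c2 ((431.3329772949219, -260.18634033203125), (81.04765319824219, 37.24929428100586), 75.94889831542969) 204
scene lid y [-102.4  104.2] z 73.97411699875488
 edge -1 [np.float64(-101.8), np.float64(-101.9), np.float64(-101.9), np.float64(-102.1)]
 edge 1 [np.float64(102.8), np.float64(103.3), np.float64(103.6), np.float64(103.3)]
 lid front -117.8 handle mean [-157.8   -0.5   72.1] 97 [-161.6 -153.7] y ext [-51.93430004  54.21477482]
 bench 2.248492351062282
 riser [[48.4, -140.7, 327.7], [176.6, 133.8, 342.1]]
 c2 ((432.64544677734375, -258.4248046875), (83.49419403076172, 35.807682037353516), 75.35186767578125) 343
35 1 [[0.86, 0.89, -0.84, 2.02, 0.02, 0.49, 1.63], [0.86, 0.74, -0
[... 647 characters left out ...]
4, 0.84, -0.41, 2.0, -0.8, 0.68, -0.66], [0.56, 0.67, -0.36, 2.02, -0.85, 0.79, -0.75], [0.44, 0.55, -0.35, 2.03, -0.9, 0.81, -0.87], [0.33, 0.51, -0.39, 2.03, -0.95, 0.75, -0.95], [0.28, 0.52, -0.42, 2.03, -0.98, 0.69, -0.99]]
60 1 [[1.03, 1.14, -0.86, 1.92, -0.37, 0.68, 2.18], [1.0, 0.97, -0.88, 1.97, -0.52, 0.73, 2.18], [0.92, 0.85, -0.92, 2.01, -0.66, 0.7, 2.16], [0.73, 0.75, -0.81, 2.04, -0.92, 0.69, 2.29], [0.77, 0.83, -0.99, 2.04, -0.79, 0.54, 2.13]]
60 -1 [[0.73, 0.98, -0.41, 1.94, -0.9, 0.88, -0.48], [0.65, 0.81, -0.36, 1.99, -0.98, 0.97, -0.54], [0.54, 0.68, -0.36, 2.03, -1.08, 0.97, -0.6], [0.44, 0.64, -0.41, 2.05, -1.18, 0.9, -0.63], [0.41, 0.65, -0.46, 2.06, -1.23, 0.83, -0.64]]
```

```bash
sed -i 's/^hinge=.*/hinge=np.array([517.3,151.0,62.])/' h.py
cat >> h.py <<'E'
def st(m=""):
    s=read_state(); print(m,round(s["time"],2),s["eef_pos"].round(1) if hasattr(s["eef_pos"],"round") else s["eef_pos"],"F",np.round(s["ft_force"],1),"gap",round(s["finger_gap"],1),"gf",np.round(s["gripper_force"],1)); return s
TA,RA=handle_tool(np.deg2rad(45)); RA=RA@np.diag([-1,-1,1])
def bar(th):
    b=np.deg2rad(178.6-th); return w(160*np.cos(b),0,62+160*np.sin(b))+G*TA
def snap(n,name,crop=None):
    c=camera(n); im=c["image"]
    if crop: u0,u1,v0,v1=crop; im=im[v0:v1,u0:u1]
    k=min(800/im.shape[1],600/im.shape[0]); cv2.imwrite(f"pics/{name}.png",cv2.resize(im,None,fx=k,fy=k,interpolation=cv2.INTER_CUBIC)); return c
E
python3 - <<'E'
from h import *
movep(bar(0)-110*TA,RA); st("pre")
print(movel(bar(0),max_speed=120,guard=12)); st("at")
clamp(); st("clamped")
snap("scene","grip",(180,380,110,260))
E
```

```text
pre 2.11 [485.  -72.1 130.5] F [ 1.2  0.3 -0.2] gap 85.5 gf 0.0
False
at 3.17 [496.3   5.2  53. ] F [ 0.2 -0.4  0.3] gap 85.2 gf 0.0
clamped 3.88 [496.2   5.6  52.7] F [-1.  -3.9  3.3] gap 7.8 gf 58.5
```

View pics/grip.png

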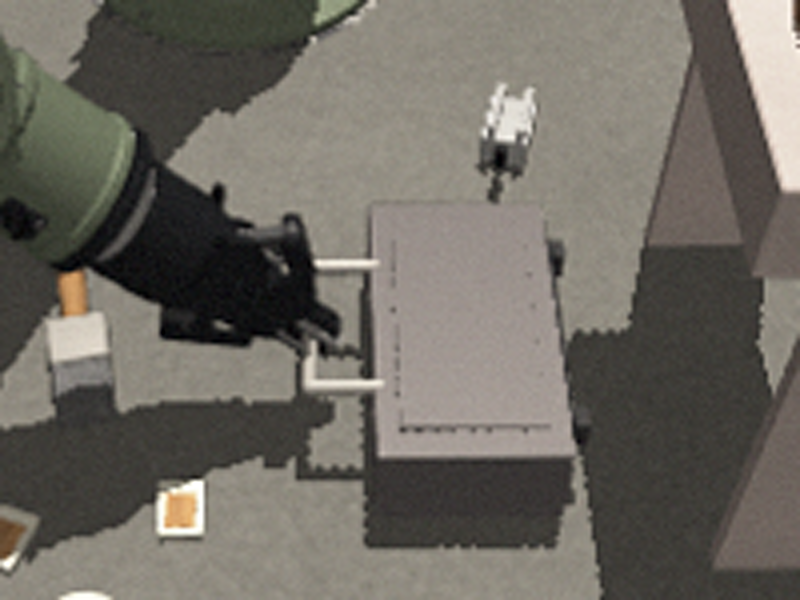

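The fingers (crop (320,330)) hold the bar at mid-length with little side force. Next I lift it along the arc.

```bash
python3 - <<'E'
from h import *
for th in np.linspace(8,84,9):
    g=movel(bar(th),max_speed=70,guard=35); s=st(round(th)); 
    if g: print("GUARD");break
snap("scene","lift",(180,380,110,260))
E
```

```text
8 4.39 [496.4   7.4  75.5] F [-1.9 -6.5 -0.2] gap 7.8 gf 58.7
18 4.92 [497.3  13.4 101. ] F [-2.5 -7.8  0.9] gap 7.6 gf 58.6
27 5.44 [498.9  24.2 125.5] F [-2.8 -8.5  2.8] gap 7.6 gf 61.3
36 5.97 [501.   38.8 147.1] F [-0.5 -5.9  1.7] gap 8.3 gf 61.8
46 6.49 [503.6  56.7 166.6] F [ 0.1 -5.7  4.6] gap 8.1 gf 62.2
56 7.02 [506.7  77.9 182.6] F [ 5.3  1.3 -5.8] gap 8.1 gf 61.6
65 7.54 [510.1 101.7 195.4] F [  8.    4.1 -12.9] gap 7.9 gf 61.1
74 8.07 [513.8 126.7 204.6] F [ 4.5 -0.5  0.6] gap 7.8 gf 61.0
84 8.59 [517.3 151.8 208.2] F [ 3.9 -0.6 -3.6] gap 8.0 gf 61.5
```

View pics/lift.png

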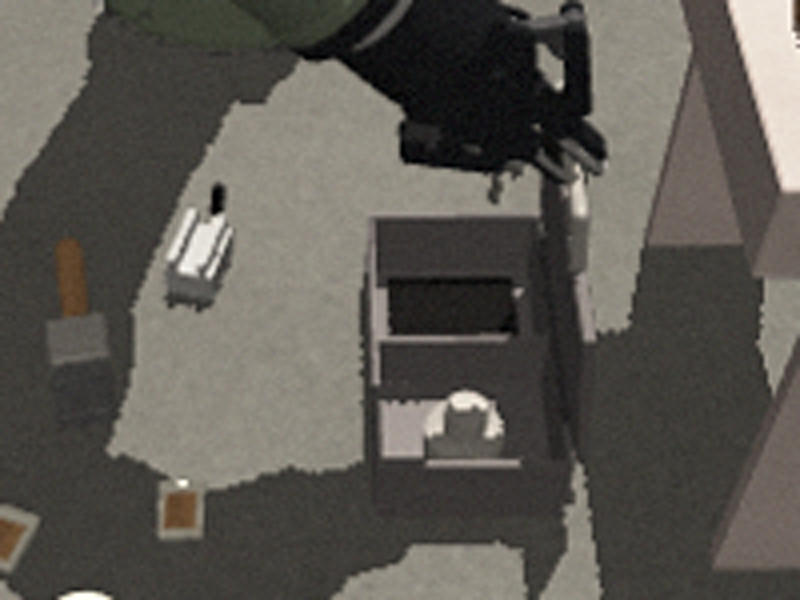

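The lid is up at about 84°. The bay nearer the robot (crop (455,305), black mat) is empty and the holder stands in the other at (465,425). Next I go slightly further, release, and press the lid's inner face back to the stop.

```bash
python3 - <<'E'
from h import *
movel(bar(88),max_speed=60,guard=35); st()
open_gripper(); st("open")
movel(bar(88)-75*TA,max_speed=150); 
clamp(); st("closed")
movel(w(-60,0,152),max_speed=150,guard=20); st("ready")
g=movel(w(35,0,152),max_speed=45,guard=14); s=st("push %s"%g)
print(incase(np.array(s["eef_pos"])))
c=snap("scene","push",(180,380,90,240)); import pickle; pickle.dump(c,open("push.pkl","wb"))
E
```

```text
8.97 [518.9 163.1 209. ] F [1.7 0.5 2.1] gap 7.8 gf 61.1
open 9.71 [519.  162.4 208.8] F [ 0.5  0.6 -0.5] gap 85.5 gf 0.0
closed 11.12 [511.3 110.  261.8] F [ 0.2 -0.5  0.2] gap 0.1 gf 0.0
ready 12.02 [508.9  91.8 152.7] F [-0.   0.4  0.6] gap -0.0 gf 0.0
push True 13.46 [518.8 160.9 151.5] F [ -6.2 -13.2  11.9] gap 0.5 gf 7.4
[ 1.00420494e+01 -7.41099643e-02  1.51544197e+02]
```

View pics/push.png

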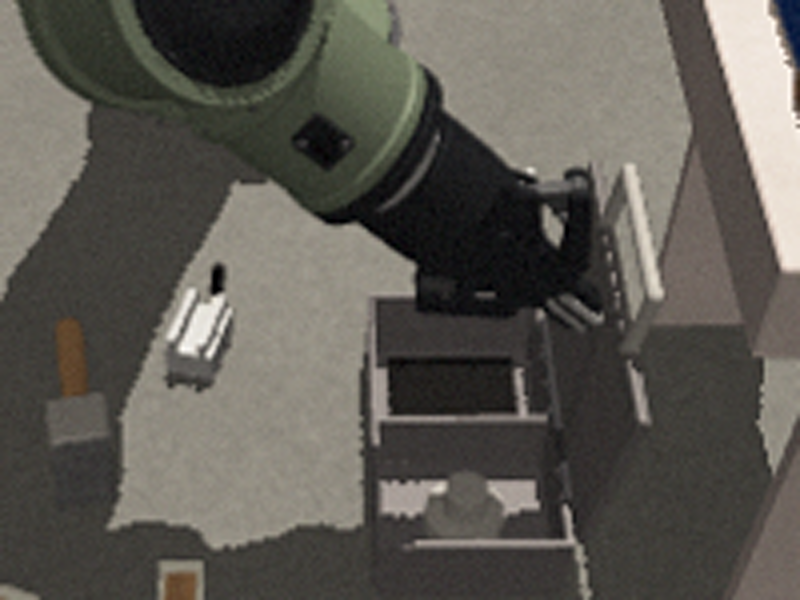

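The lid leans back past upright, with the fingertips on its inner face at crop (590,310). A second firmer push will confirm the stop. Then I back off, measure the lid and the bay, and check the pick and place poses.

```bash
python3 - <<'E'
from h import *
s=read_state(); p=np.array(s["eef_pos"])
g=movel(p+12*cx,max_speed=25,guard=14); s=st("push2 %s"%g); print(incase(np.array(s["eef_pos"])))
movel(w(-60,0,152)-60*TA,max_speed=180)
open_gripper(); st("back")
import pickle
for n in("scene","top"):
    c=camera(n); pickle.dump(c,open(n+"1.pkl","wb")); Q=incase(cloud(c)); 
    f=Q[(abs(Q[...,1])<45)&(Q[...,2]>205)&(Q[...,2]<240)&(Q[...,0]>-5)&(Q[...,0]<46)]
    print(n,"bar",len(f),np.median(f,axis=0) if len(f) else "", f[:,2].max() if len(f) else "")
    z=Q[...,2]
    wall=Q[(z>50)&(z<68)&(abs(Q[...,1])<115)&(Q[...,0]>-130)&(Q[...,0]<-8)]
    print(" div",np.median(wall[(abs(wall[:,1])<12)&(wall[:,0]>-100)&(wall[:,0]<-20)],axis=0)," front",np.median(wall[(wall[:,0]<-108)],axis=0)," left",np.median(wall[(wall[:,1]>92)&(wall[:,0]>-100)&(wall[:,0]<-20)],axis=0))
    blk=(c["image"].max(-1)<28)&(z<30)&(Q[...,0]>-115)&(Q[...,0]<-5)&(Q[...,1]>4)&(Q[...,1]<101); M=Q[blk]
    print(" mat",len(M),np.percentile(M,[2,98],axis=0).round(1).tolist() if len(M) else "")
from math import radians as r
def tryik(nm,p,yaw,lean):
    t,R=tool(yaw,lean)
    for s in(1,-1):
        q=inverse_kinematics(p-0*t+G*t,R@np.diag([s,s,1])); print(nm,s,None if q is None else np.round(q,2).tolist())
pc=np.array([427.9,-274,22.]); 
for lean in(0,5): tryik(f"pick {lean}",pc,r(75.7),r(lean))
for d in(-50,50):
  for lean in(0,5): 
    tryik(f"place {d} {lean}",w(-60,52,28),ang+r(d),r(lean)); tryik(f"above {d} {lean}",w(-60,52,128),ang+r(d),r(lean))
E
```

```text
push2 True 13.73 [519.2 160.6 151.1] F [-1.5 -7.8  5.2] gap 0.0 gf 4.2
[  9.7542763   -0.52218763 151.13005036]
back 15.33 [502.5  49.6 194.4] F [-0.7  0.1 -0.4] gap 85.5 gf 0.0
scene bar 133 [ 26.28134019  -3.59321114 225.61307323] 228.54560983686156
 div [-60.43088183   1.36633162  52.48699695]  front [-116.97894175  -11.0717608    61.86132833]  left [-59.35276981 103.67276961  57.36044951]
 mat 56 [[-103.0, 44.0, 5.8], [-19.4, 91.1, 10.9]]
top bar 109 [ 24.25530155   1.03232535 223.30977869] 231.52791973932608
 div [-59.3594854    0.8515034   51.78247406]  front [-118.53373271   21.66407778   59.29925496]  left [-60.05484398 104.11656053  60.17741746]
 mat 417 [[-100.6, 18.5, -2.0], [-23.6, 88.4, 13.5]]
pick 0 1 [0.59, 0.71, -0.18, 2.04, 0.3, 0.42, -0.07]
pick 0 -1 [0.09, 0.8, 0.5, 2.06, -0.82, 0.49, -2.17]
pick 5 1 [0.69, 0.73, -0.26, 2.01, 0.2, 0.45, 0.07]
pick 5 -1 [0.21, 0.78, 0.4, 2.03, -0.78, 0.53, -2.16]
place -50 0 1 [-0.39, 0.67, 0.07, 2.15, -0.13, 0.32, -1.23]
place -50 0 -1 [0.16, 0.75, -0.67, 2.12, 0.89, 0.57, 0.96]
above -50 0 1 [-0.3, 0.47, -0.05, 2.11, 0.04, 0.57, -1.4]
above -50 0 -1 [0.54, 0.83, -1.28, 2.07, 0.96, 1.04, 0.89]
place -50 5 1 [-0.37, 0.66, 0.05, 2.21, -0.26, 0.2, -1.09]
place -50 5 -1 [0.03, 0.69, -0.46, 2.19, 0.87, 0.35, 0.97]
above -50 5 1 [-0.31, 0.44, -0.03, 2.17, -0.02, 0.45, -1.33]
above -50 5 -1 [0.47, 0.66, -1.07, 2.13, 0.88, 0.76, 0.97]
place 50 0 1 [-0.11, 0.68, -0.3, 2.13, 0.5, 0.4, -0.09]
place 50 0 -1 [-0.73, 0.77, 0.54, 2.16, -0.93, 0.46, -1.86]
above 50 0 1 [0.07, 0.51, -0.52, 2.09, 0.42, 0.64, -0.02]
above 50 0 -1 [-0.72, 0.53, 0.5, 2.13, -0.45, 0.59, -2.31]
place 50 5 1 [0.0, 0.7, -0.38, 2.09, 0.39, 0.45, 0.07]
place 50 5 -1 [-0.63, 0.76, 0.47, 2.13, -0.88, 0.52, -1.87]
above 50 5 1 [0.15, 0.54, -0.58, 2.05, 0.32, 0.68, 0.11]
above 50 5 -1 [-0.49, 0.51, 0.26, 2.09, -0.35, 0.63, -2.38]
```

The first push only built up force once the lid had swung to about 98°: the bar sits about 25 mm behind the hinge at z≈223, and it has stayed there. So the lid is on its stop. Now I pick up the clamp.

```bash
cat >> h.py <<'E'
from math import radians as rad
TP,RP=tool(rad(75.7),rad(5)); TL,RL=tool(ang+rad(50),rad(5))
pc=np.array([428.2,-273.8,0])
def pk(z): return pc+z*ez+G*TP
def pl(z,x=-60,y=53): return w(x,y,z)+G*TL
E
python3 - <<'E'
from h import *
movel(w(-60,0,152)-60*TA-70*cx,max_speed=200)
movep(pk(110),RP); st("above")
g=movel(pk(24),max_speed=90,guard=10); st("down %s"%g)
clamp(); st("grip")
movel(pk(60),max_speed=80); st("lift")
snap("scene","picked",(80,280,100,250))
E
```

```text
above 16.98 [ 428.9 -271.2   91.5] F [ 0.5 -0.4 -0.5] gap 85.2 gf 0.0
down False 18.08 [ 428.9 -272.4    5.8] F [ 0.1 -0.6  0.5] gap 85.3 gf 0.0
grip 18.62 [ 428.7 -272.3    5.8] F [-2.2  0.9 10.2] gap 34.9 gf 59.7
lift 19.23 [ 428.6 -272.4   41.5] F [ 0.7  0.3 -2.3] gap 35.0 gf 59.7
```

View pics/picked.png

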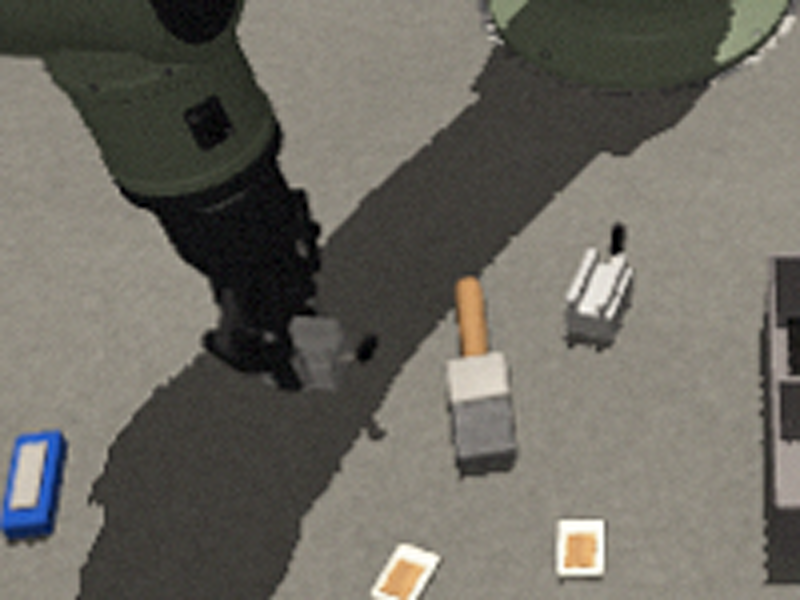

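The clamp is held level at crop (315,350), lever free at (368,348). Next I carry it to the bay and lower it under a force guard.

```bash
python3 - <<'E'
from h import *
movel(pk(150),max_speed=150)
movep(pl(150,x=-130),RL); st("way")
print(movel(pl(150),max_speed=120,guard=15)); st("over")
print(movel(pl(45),max_speed=70,guard=12)); st("in")
print(movel(pl(27),max_speed=20,guard=5)); s=st("down"); print(np.array(s["eef_pos"])-pl(30))
snap("scene","inbay",(200,340,120,225))
E
```

```text
way 21.19 [445.2  29.9 131.1] F [-0.1 -0.3 -1.5] gap 35.2 gf 59.9
False
over 21.93 [455.   99.6 131.2] F [ 0.5  0.1 -1.9] gap 34.4 gf 59.9
False
in 23.57 [455.4 100.5  26.7] F [ 0.1 -1.6 -2.4] gap 34.5 gf 59.9
True
down 24.27 [455.1 100.5  11.8] F [-0.8 -1.7 12.1] gap 34.6 gf 61.3
[-0.04166582 -0.03887015  0.42304462]
```

View pics/inbay.png

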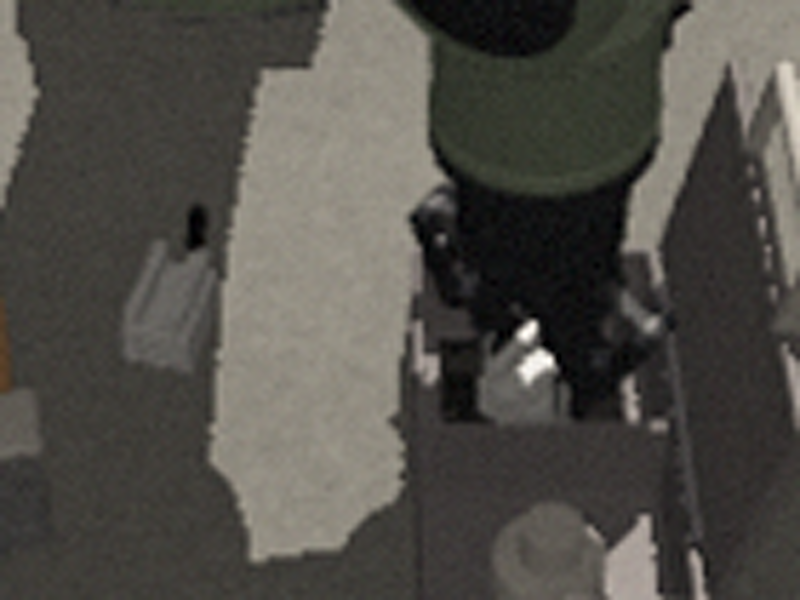

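The clamp rests on the mat at crop (520,375), with the finger knuckles clear of the walls. Contact came at the expected height, so I release and withdraw.

```bash
python3 - <<'E'
from h import *
open_gripper(); st("open")
p=np.array(read_state()["eef_pos"])
print(movel(p+20*ez,max_speed=40,guard=15)); st()
print(movel(pl(140),max_speed=100,guard=15)); st("up")
movel(pl(170,x=-190),max_speed=150,guard=15)
clamp()
movep(w(-70,0,152)-20*TA-60*cx,RA); st("ready")
print(movel(w(-25,0,152),max_speed=120,guard=15))
g=movel(w(40,0,152),max_speed=40,guard=20); s=st("push %s"%g); print(incase(np.array(s["eef_pos"])))
E
```

```text
open 24.88 [454.7 100.2  11.5] F [ 0.9 -0.7  0.1] gap 85.7 gf 0.0
False
 25.52 [454.8 100.1  31.6] F [ 0.1  0.3 -0.2] gap 85.5 gf 0.0
False
up 26.57 [454.8 100.4 120.9] F [-0.4 -0.1  0.9] gap 85.5 gf 0.0
ready 29.52 [496.1   8.8 166.2] F [-0.3  0.5  0.1] gap 0.0 gf 0.0
False
push True 31.63 [519.1 160.8 151.4] F [ -3.  -11.2   4.2] gap 0.3 gf 5.6
[  9.95574551  -0.40460337 151.36054028]
```

Released with no wall contact. The second press hit a rigid stop at the same place (9.96 mm vs 10.04 mm), so the lid is on its stop. I back off and check.

```bash
python3 - <<'E'
from h import *
movel(w(-70,0,152)-60*TA,max_speed=150)
movel(w(-230,0,260),max_speed=200); st("away")
a=camera("scene");b=camera("top")
Q=incase(cloud(b)); f=Q[(abs(Q[...,1])<45)&(Q[...,2]>205)&(Q[...,2]<240)&(Q[...,0]>-5)&(Q[...,0]<46)]; print(np.median(f,axis=0))
i1=cv2.resize(a["image"][100:240,100:360],(400,215)); i2=cv2.resize(b["image"][140:290,185:385],(400,300))
i3=cv2.resize(a["image"][130:220,230:340],(400,327),interpolation=cv2.INTER_CUBIC)
o=np.zeros((560,800,3),np.uint8); o[:215,:400]=i1; o[:300,400:]=i2; o[230:557,:400]=i3
cv2.imwrite("pics/final.png",o)
E
```

```text
away 33.48 [483.9 -75.3 259.6] F [0.3 0.7 0.1] gap 0.3 gf 0.0
[2.42723987e+01 2.00919279e-01 2.23198338e+02]
```

View pics/final.png

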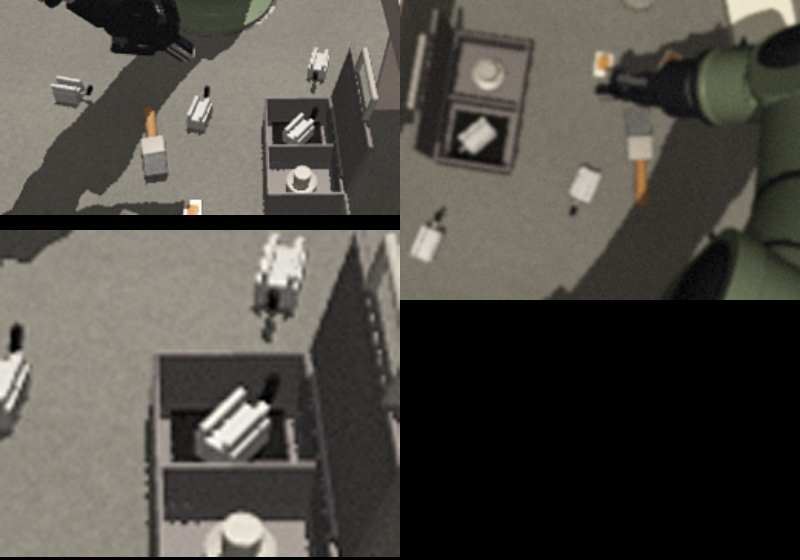

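The clamp stands upright in the middle of the mat (bottom-left panel, (235,425)). The lid leans back at (355,390) and the holder is undisturbed at (240,540), so I'm handing the job in.

```bash
python3 -c "
from workcell import *
print(finish_job())"
```

```text
the job is handed in; nothing more can be done
None
```

I handed the job in at about 34 s on the robot's clock: the lid is back on its stop, and the clamp stands upright on the mat in the empty bay, turned about 50° from the case's x axis so the fingers could open clear of the walls.

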